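Clamp the dome tweeter with the zigzag gate lever

TASK

The white dome tweeter has to be clamped for its test: take the upright lever of the jig that holds it from the park lane, through the zigzag gate and right to the end of the last cross notch, then let go. Leave the lever of the jig with the grey phase plug, and the black waveguide, as they are.

Things in the scene. Friction and masses are not known exactly. Their poses are not given: they have to be found in the camera images.
- tweeter_jig: Fixed clamp jig, 250 x 100 mm; x along it to the nest, y left, z up; origin on the counter under the gate plate's centre. Aluminium gate plate (150 x 100, top 50 mm high) has an S slot 26 mm wide; centre line (x, y) in mm: park end (-45, -20), corners (0, -20), (0, 20), (45, 20), last notch's end (45, -20). Beyond it a black nest at x = 125 holds the white dome tweeter (76 mm wide, 44 mm high).
- tweeter_lever (a point): Centre (87 mm over the counter) of the tweeter jig lever's upright grey handle, 22 mm round, 62 to 112 mm high. Its 14 mm steel post runs in the slot with 6 mm play each side. It stays upright, slides level, about 2 N friction, no spring, stays where left. Starts in the park lane, up to 25 mm from the park end. Towards the nest it pushes a steel fork over the tweeter's flange.
- plug_lever (a point): Centre of the like handle on the twin jig: same sizes and gate, but a pointed grey phase plug (70 mm high, on a 76 mm flange) is in its nest. The jigs stand side by side, either one on the left, each turned up to 17 degrees. This lever is not to be moved.
- waveguide: Loose black ABS waveguide, a flared ring 104 mm across the mouth and 38 mm high, lying mouth up to the right of the jigs; origin at the centre of its underside. Not to be moved.

How it is judged (in metres and radians):
On the way, in this order (a step that is already met when the one before it is completed fails the run):
1. the tweeter jig's lever has come along the park lane to the first corner (x of tweeter_lever in the frame of tweeter_jig above -0.012 m and y of tweeter_lever in the frame of tweeter_jig below 0 m).
2. the lever has crossed to the second lane (y of tweeter_lever in the frame of tweeter_jig above 0.01 m and x of tweeter_lever in the frame of tweeter_jig below 0.02 m).
3. the lever has gone along the second lane to the third corner (x of tweeter_lever in the frame of tweeter_jig above 0.033 m and y of tweeter_lever in the frame of tweeter_jig above 0.01 m).
At the end, for the whole second after the job is handed in: The tweeter jig's lever stands released in the last cross notch: its axis no more than 12 mm short of the notch's end position (45, -20 mm in the jig's frame) along the jig and 10 mm short of it across the jig (x of tweeter_lever in the frame of tweeter_jig above 0.033 m and y of tweeter_lever in the frame of tweeter_jig below -0.01 m); the robot touches nothing.
It fails at once if the phase plug jig's lever is moved by more than 10 mm (distance of plug_lever from where it was at the start of the episode above 0.01 m).
It fails at once if the waveguide is moved by more than 20 mm (distance of waveguide from where it was at the start of the episode above 0.02 m).
It also fails if it takes over 37 s, if anything falls off the work surface, if the arm or the gripper's body presses on something with over 40 N, if the wrist force passes 120 N, or if a joint passes its speed limit or range.

ROBOT

A 6-joint arm with a two-finger parallel gripper is mounted at the origin on the work surface. World frame = base frame: x ahead of the robot, y to its left, z up, the work surface at z = 0. Lengths are in mm, angles in rad, forces in N, time in s.
With the tool pointing down it reaches from about 275 to 875 mm from the base axis. Payload 12.5 kg.
Tool frame: the origin (TCP) lies midway between the tips of the shut fingers; the grasp point (between the pads) lies 19 mm behind it (pinch_z is the distance from the TCP to the grasp point, in mm); x points along the fingers, z is the direction in which the jaws open and shut, and the axes are right-handed (so a half turn about x gives the same grasp; the last joint's range is limited). The gripper opens to 85 mm and grips with 20 to 120 N. Pads are 22 mm wide; open, the fingers measure 114 mm over their backs; the gripper's body (76 mm by 85 mm) begins 54 mm behind the grasp point. The pads swing forward as they close: fully open they stand 13 mm farther back than shut.
Start: joints at [-1.414, 0.351, 1.652, -0, 1.139, -0.085], TCP at [131.718, -533.98, 206.09] pointing down, gripper open.
Joint ranges: [-2.75, 2.75], [-0.79, 2.1], [0.01, 2.65], [-1.57, 4.71], [0.07, 3.14], [-2.87, 2.87]. Speed limits (rad/s): [2.22, 2.22, 2.79, 3.14, 3.14, 3.14].

INTERFACE

Orientations are given as a 3x3 rotation matrix whose columns are the frame's x, y, z axes.
In Python, from bench import state, camera, camera_params, job_done, pinch_z gives the robot as it stands.
- The arm moves only by the tool step_arm, never from a script. Its argument "moves" is a list of rows, each a list of 2 entries, a list of its own where there are three numbers: the shift along the tool's x, y, z in cm, then the turn about the tool's x in degrees. A call has 1 to 20 rows; each row shifts and turns the commanded pose from where the row before left it, along the tool's axes as they then stand; what a row does not reach is not made up. A row lasts 1/10 s, in which the tool goes at most 50 mm and 8.59 degrees, less where a joint would pass 70% of its speed; a pose out of reach is approached as far as the arm can. A call is refused whole if a number of a shift passes 5 or a number of a turn 8.59, either way. A call with a gripper value outside its range is refused whole. "hand" is the opening, from 0 (shut) to 1 (fully open), set as the call begins (left out, the last holds). The fingers move at their own pace and stop on an object; "grip_force" is the grip in N (left out, the last holds). Time passes only in rows, so rows that do not move let the fingers close. It gives the time, the measured TCP pose, the force and the opening at its end, in the units of the state.
- state(): the state, without advancing time (a new reading comes with each control period).
- camera(name): name is "scene" or "side" or "wrist"; returns the picture (480x640x3 uint8, blue, green, red); there is no depth.
- camera_params(name): a dict with "intrinsics" (3x3 intrinsics, pixels), "k1" (the pictures are not rectified: a ray, as slopes to the right and down, at radius r is drawn at 1 + k1 r^2 times it, then the intrinsics apply), "world_to_cam" (4x4, takes a point from world to camera coordinates). Camera axes: x right, y up, looking along -z (the intrinsics and any distortion apply to the point x, -y, -z); pixel columns grow to the right and rows downward; lengths in mm; the calibration is good to about 2 mm. A picture is of the moment at which its call begins: read the wrist's pose just before it. camera_params takes no time and is no camera call; for the wrist camera it gives the pose at the moment of the call.
- job_done(): hands the job in, once; it reports no verdict.
The state is a dict: "t": time; "joint_pos": joint angles; "joint_vel": joint speeds; "joint_torque": joint torques, N m; "ee_pos": TCP position; "ee_rot": TCP orientation; "wrist_force": force on the tool from outside, world axes, zero at the start; "wrist_torque": the same for the moment, N m; "width": opening from 0.0 (shut) to 1.0 (fully open).
Only numpy, scipy, OpenCV 4.12 (cv2) and the standard library are available. Lean on these libraries where they do the work, as an engineer would, in place of code of your own. Each camera call takes 0.05 s, during which the arm holds its last target.

## Working session

There is one attempt and no reset: what is moved stays moved. The work goes in short steps, Python scripts to look and compute and a tool call to move; the robot and the scene stay as the last step left them, time stands still between calls to the robot, and variables do not carry over. Pictures are saved under pics/ and viewed, and the job is handed in when it is done.

Besides the shell and the picture viewer there is one more tool, called after "Emit:" as name([rows], argument=value, ...), one row to a line, values as JSON. step_arm: Moves the arm, as the interface text tells. Its arguments: {"type":"object","properties":{"moves":{"type":"array"},"hand":{"type":"number"},"grip_force":{"type":"number"}},"required":["moves"]}

```bash
mkdir -p pics; python3 - <<'E'
from bench import *
import cv2
s=state();print(s['t'],s['ee_pos'],s['ee_rot'],s['width'],pinch_z)
for n in("scene","side"):
    cv2.imwrite(f"pics/{n}0.png",camera(n));print(n,camera_params(n))
E
```

```text
0.0 [ 131.6636596  -533.63993549  205.56866661] [[-1.76686538e-04  9.70904454e-01  2.39467137e-01]
 [ 1.12936922e-03  2.39467182e-01 -9.70903802e-01]
 [-9.99999347e-01  9.89011835e-05 -1.13882024e-03]] 0.997709307641387 18.700000000000003
scene {'intrinsics': array([[440.47139886,   0.        , 313.85115521],
       [  0.        , 440.47139886, 240.76849988],
       [  0.        ,   0.        ,   1.        ]]), 'k1': -0.0381816864015178, 'world_to_cam': array([[ 8.08816654e-01,  5.87655110e-01,  2.18424502e-02,
        -3.42593273e+02],
       [-3.72067649e-01,  4.82623773e-01,  7.92868185e-01,
         1.78451551e+02],
       [ 4.55391355e-01, -6.49411861e-01,  6.09001600e-01,
        -1.09922774e+03],
       [ 0.00000000e+00,  0.00000000e+00,  0.00000000e+00,
         1.00000000e+00]])}
side {'intrinsics': array([[568.97967084,   0.        , 315.4104178 ],
       [  0.        , 568.97967084, 239.55857495],
       [  0.        ,   0.        ,   1.        ]]), 'k1': -0.18382759706371324, 'world_to_cam': array([[-9.91319589e-01, -1.31293924e-01, -6.88312733e-03,
         5.02588595e+02],
       [ 7.78645218e-02, -6.28480005e-01,  7.73918600e-01,
        -1.81083331e+02],
       [-1.05936718e-01,  7.66664718e-01,  6.33247679e-01,
        -1.05186071e+03],
       [ 0.00000000e+00,  0.00000000e+00,  0.00000000e+00,
         1.00000000e+00]])}
```

View pics/scene0.png

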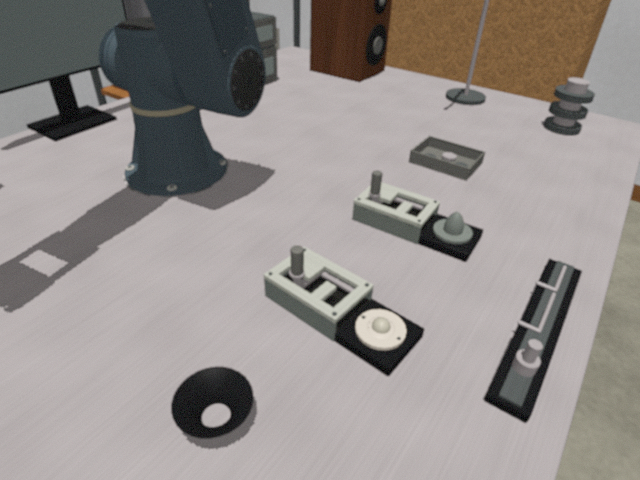

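View pics/side0.png

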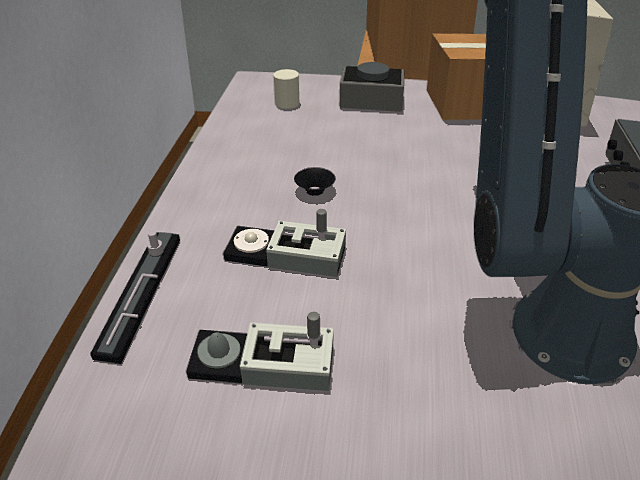

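The scene view shows the tweeter jig at about (345,305), with its lever near (297,262). The plug jig is behind it and the waveguide is at (213,402). In the side view the tweeter jig is at about (307,247), with its lever at (321,222). Next I'll crop in on the corners.

```bash
python3 - <<'E'
import cv2
a=cv2.imread("pics/scene0.png")[235:345,255:385];b=cv2.imread("pics/side0.png")[200:285,215:355]
cv2.imwrite("pics/sc.png",cv2.resize(a,None,fx=5,fy=5,interpolation=cv2.INTER_CUBIC))
cv2.imwrite("pics/si.png",cv2.resize(b,None,fx=5,fy=5,interpolation=cv2.INTER_CUBIC))
E
```

```text
(no output)
```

View pics/sc.png

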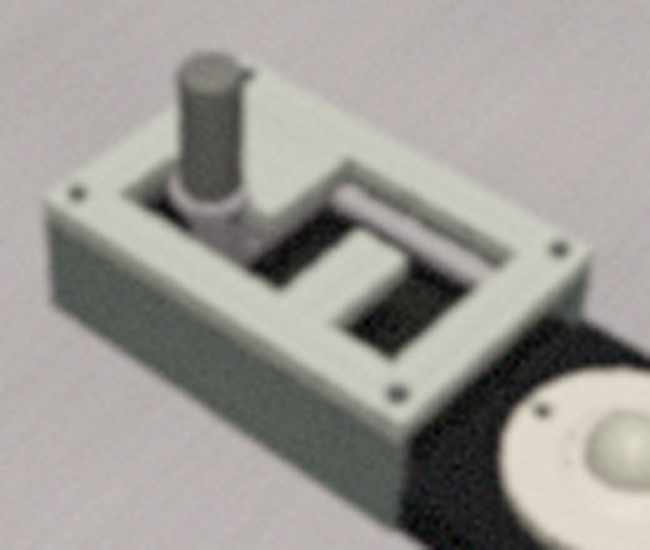

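View pics/si.png

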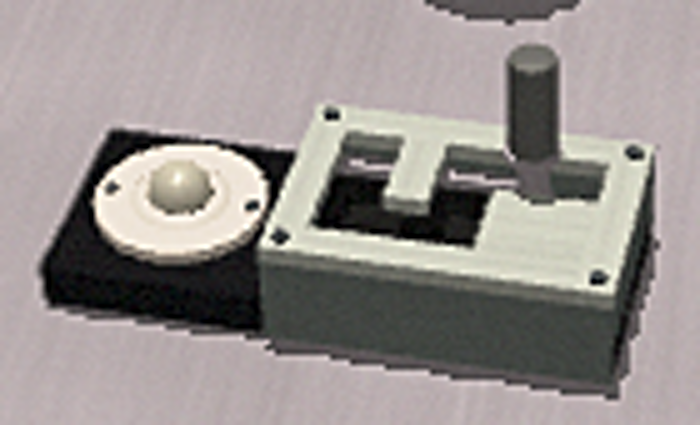

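The four plate screws and the handle top (z=112) are clear in both views. I'll cast rays through them onto their planes.

```bash
cat > h.py <<'E'
import numpy as np,cv2
from bench import *
def ray(p,uv):
    K=p['intrinsics'];k=p['k1'];d=(np.array(uv,float)-K[:2,2])/[K[0,0],K[1,1]]
    x=cv2.undistortPoints(np.array([[uv]],float),K,np.array([k,0,0,0.]))[0,0]
    R=p['world_to_cam'][:3,:3];t=p['world_to_cam'][:3,3]
    return -R.T@t, R.T@np.array([x[0],-x[1],-1])
def onz(p,uv,z):
    c,d=ray(p,uv);return c+d*(z-c[2])/d[2]
E
python3 - <<'E'
from h import *
J={}
for n,o,scr,h in(("scene",(255,235),[(77,193),(397,394),(560,249),(248,75)],(211,72)),
   ("side",(215,200),[(634,152),(332,114),(280,236),(598,277)],(532,57))):
    p=camera_params(n);f=lambda q:(q[0]/5-.4+o[0],q[1]/5-.4+o[1])
    S=np.array([onz(p,f(q),50)[:2] for q in scr]);c=S.mean(0)
    e=(S[1]+S[2]-S[0]-S[3])/2;w=(S[2]+S[3]-S[0]-S[1])/2;a=np.arctan2(e[1],e[0])
    H=onz(p,f(h),112)[:2]; R=np.array([[np.cos(a),-np.sin(a)],[np.sin(a),np.cos(a)]])
    print(n,S.round(1).tolist(),'c',c.round(1),'len',np.hypot(*e),np.hypot(*w),'ang',np.degrees(a),np.degrees(np.arctan2(w[1],w[0]))-90,'H',H,'jig',R.T@(H-c))
E
```

```text
scene [[475.4, -196.1], [609.6, -206.7], [616.2, -122.4], [482.6, -112.1]] c [ 545.9 -159.3] len 134.2906318888264 84.39882735210735 ang -4.47570247298773 -4.707896037358466 H [ 518.87400536 -179.98484286] jig [-25.37857385 -22.72415898]
side [[476.7, -200.2], [610.7, -210.8], [617.4, -126.1], [483.4, -116.5]] c [ 547.  -163.4] len 134.3363805719718 84.44865955351875 ang -4.290258936401448 -4.5447528050723776 H [ 518.38398065 -179.76511255] jig [-27.35391345 -18.45744442]
```

Both views agree to about 4 mm on these values:

| Item | Measured |
|---|---|
| Plate centre | about (546.5, -161.3) |
| Jig yaw | about -4.45° |
| Screw pitch | 134 x 84 mm, fits the 150x100 plate |
| Handle | about (518.6, -179.9), which is (-26, -20.6) in the jig frame and so in the park lane |

I'll turn the tool so the jaws open along jig y, then go above the lever.

Emit:
step_arm([
  [[0,0,0],6.1],
  [[0,0,0],6.1],
  [[0,0,0],6.1],
  [[0,2.56,-2.73],0],
  [[0,2.56,-2.73],0],
  [[0,2.56,-2.73],0],
  [[0,2.56,-2.73],0],
  [[0,2.56,-2.73],0],
  [[0,2.56,-2.73],0],
  [[0,2.56,-2.73],0],
  [[0,2.56,-2.73],0],
  [[0,2.56,-2.73],0],
  [[0,2.56,-2.73],0],
  [[0,2.56,-2.73],0],
  [[0,2.56,-2.73],0],
  [[0,2.56,-2.73],0],
  [[0,2.56,-2.73],0],
  [[0,0,0],0],
  [[0,0,0],0],
], hand=1)

```text
t: 2.0
ee_pos: [518.6, -180.3, 205.6]
ee_rot: [[-0.001, 0.997, -0.076], [0.0, -0.076, -0.997], [-1.0, -0.001, -0.0]]
wrist_force: [-1.0, 0.1, 0.5]
width: 0.999
```

```bash
python3 - <<'E'
from h import *
s=state();print(s['t'],s['ee_pos'],s['ee_rot'].round(4).tolist(),s['joint_pos'])
p=camera_params("wrist");cv2.imwrite("pics/w1.png",camera("wrist"));np.save("w1.npy",p,allow_pickle=True)
E
```

```text
2.0 [ 518.57933437 -180.26145439  205.60552734] [[-0.001, 0.9971, -0.076], [0.0002, -0.076, -0.9971], [-1.0, -0.001, -0.0001]] [-4.19231197e-01  3.49987144e-01  1.65409899e+00 -2.24568667e-04
  1.13852063e+00  1.22777092e+00]
```

View pics/w1.png

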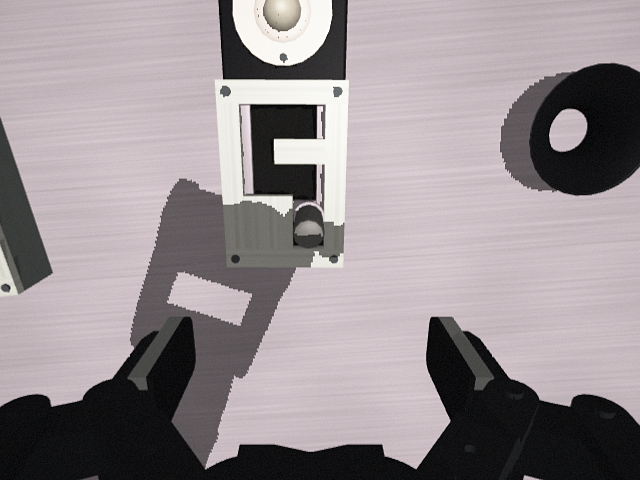

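The wrist view shows screws at (225,91), (337,91), (334,259) and (235,259), and the handle top near (308,232). The waveguide is well to the right and the plug jig is at the left edge. I'll cross-check the poses from these.

```bash
python3 - <<'E'
from h import *
p=np.load("w1.npy",allow_pickle=True).item()
S=np.array([onz(p,q,50)[:2] for q in [(334,259),(337,91),(225,91),(235,259)]]);c=S.mean(0)
e=(S[1]+S[2]-S[0]-S[3])/2
print(S.round(1),c,np.hypot(*e),np.degrees(np.arctan2(e[1],e[0])),onz(p,(308,232),112), (onz(p,(5,289),50)))
im=cv2.imread("pics/w1.png")[185:275,215:350];cv2.imwrite("pics/w1c.png",cv2.resize(im,None,fx=5,fy=5,interpolation=cv2.INTER_CUBIC))
E
```

```text
[[ 475.1 -196.5]
 [ 609.6 -206.7]
 [ 616.1 -122.7]
 [ 481.7 -112. ]] [ 545.6052687  -159.47839146] 134.8389722878248 -4.4560430443748675 [ 519.26364384 -178.06924289  112.        ] [469.37334299  93.00287313  50.        ]
```

View pics/w1c.png

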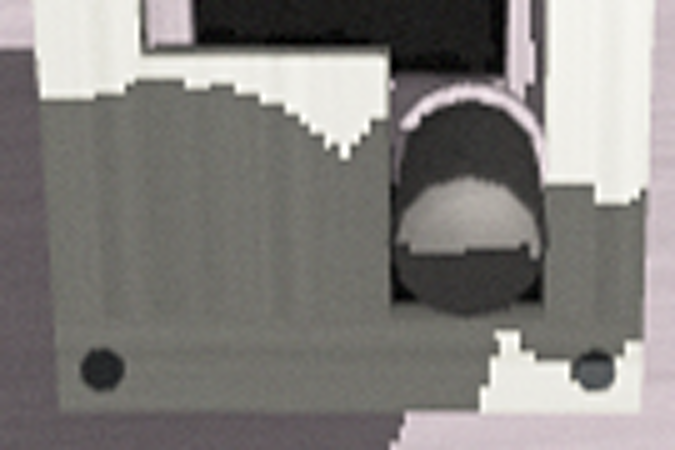

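Handle at about (518.5, -179) in all three views, right under the tool. I'll lower to TCP z≈72 (22 mm clear of the plate) and close.

Emit:
step_arm([
  [[3,0,0],0],
  [[3,0,0],0],
  [[3,0,0],0],
  [[2.4,0,0],0],
  [[2,0,0],0],
  [[0,0,0],0],
], hand=1)

```text
t: 2.65
ee_pos: [516.5, -181.0, 70.0]
ee_rot: [[-0.004, 0.997, -0.079], [0.002, -0.079, -0.997], [-1.0, -0.004, -0.001]]
wrist_force: [0.1, 1.1, -0.1]
width: 0.998
```

Emit:
step_arm([
  [[0,0,0],0],
  [[0,0,0],0],
  [[0,0,0],0],
  [[0,0,0],0],
  [[0,0,0],0],
  [[0,0,0],0],
  [[0,0,0],0],
  [[0,0,0],0],
  [[0,0,0],0],
  [[0,0,0],0],
], hand=0, grip_force=35)

```text
t: 3.65
ee_pos: [519.0, -180.8, 72.9]
ee_rot: [[0.001, 0.997, -0.077], [-0.0, -0.077, -0.997], [-1.0, 0.001, 0.0]]
wrist_force: [-1.5, 0.3, 5.9]
width: 0.236
```

```bash
python3 - <<'E'
from h import *
s=state();print(s['t'],s['ee_pos'],s['wrist_force'],s['width'])
a=cv2.resize(camera("side")[180:300,200:360],None,fx=4,fy=4)
cv2.imwrite("pics/s2.png",a)
E
```

```text
3.65 [ 518.99422566 -180.79154088   72.85262434] [-1.52332735  0.29022964  5.92557473] 0.2364546135461945
```

View pics/s2.png

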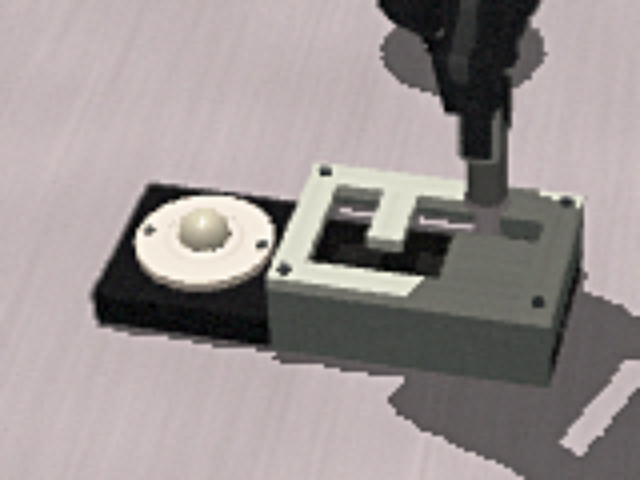

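Width 0.236 (≈20 mm) and the picture show the handle gripped near the middle. Tool y is jig x and tool z is -jig y. Lever is at about (-25.5, -21), so 25.5 mm along the lane brings it to the first corner.

Emit:
step_arm([
  [[0,0.5,-0.1],0],
  [[0,0.5,0],0],
  [[0,0.5,0],0],
  [[0,0.5,0],0],
  [[0,0.5,0],0],
  [[0,0,0],0],
  [[0,0,0],0],
])

```text
t: 4.4
ee_pos: [544.5, -182.0, 72.9]
ee_rot: [[0.002, 0.997, -0.077], [-0.001, -0.077, -0.997], [-1.0, 0.002, 0.001]]
wrist_force: [2.1, -1.3, 4.8]
width: 0.24
```

```bash
python3 - <<'E'
from h import *
s=state();a=np.radians(-4.45);d=s['ee_pos'][:2]-[546,-161]
print(s['t'],s['ee_pos'],s['wrist_force'],s['width'],d@[np.cos(a),np.sin(a)],d@[-np.sin(a),np.cos(a)])
a=cv2.resize(camera("side")[180:300,200:360],None,fx=4,fy=4)
cv2.imwrite("pics/s3.png",a)
E
```

```text
4.4 [ 544.54745262 -182.01986129   72.88623163] [ 2.1358581  -1.2658339   4.80877489] 0.24008150439614356 0.1827433793249079 -21.069197123952623
```

View pics/s3.png

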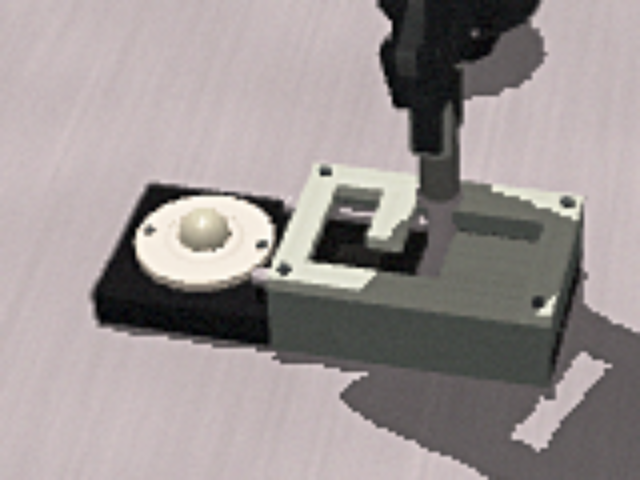

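The lever has moved 25 mm with low forces and stands in the cross channel. Next is the cross to the second lane: 41 mm in jig +y, which is tool -z.

Emit:
step_arm([
  [[0,0,-0.5],0],
  [[0,0,-0.5],0],
  [[0,0,-0.5],0],
  [[0,0,-0.5],0],
  [[0,0,-0.5],0],
  [[0,0,-0.5],0],
  [[0,0,-0.5],0],
  [[0,0,-0.5],0],
  [[0,0,-0.1],0],
  [[0,0,0],0],
  [[0,0,0],0],
])

```text
t: 5.55
ee_pos: [547.6, -140.7, 72.9]
ee_rot: [[0.002, 0.997, -0.077], [-0.0, -0.077, -0.997], [-1.0, 0.002, 0.0]]
wrist_force: [2.1, 0.5, 5.6]
width: 0.24
```

```bash
python3 - <<'E'
from h import *
s=state();a=np.radians(-4.45);d=s['ee_pos'][:2]-[546,-161]
print(s['t'],s['ee_pos'],s['wrist_force'],s['width'],d@[np.cos(a),np.sin(a)],d@[-np.sin(a),np.cos(a)])
a=cv2.resize(camera("side")[180:300,200:360],None,fx=4,fy=4)
cv2.imwrite("pics/s4.png",a)
E
```

```text
5.55 [ 547.58306446 -140.65067254   72.86220375] [2.05068826 0.52349782 5.58133894] 0.23976687023734933 -0.0005936370360589627 20.41081137113668
```

View pics/s4.png

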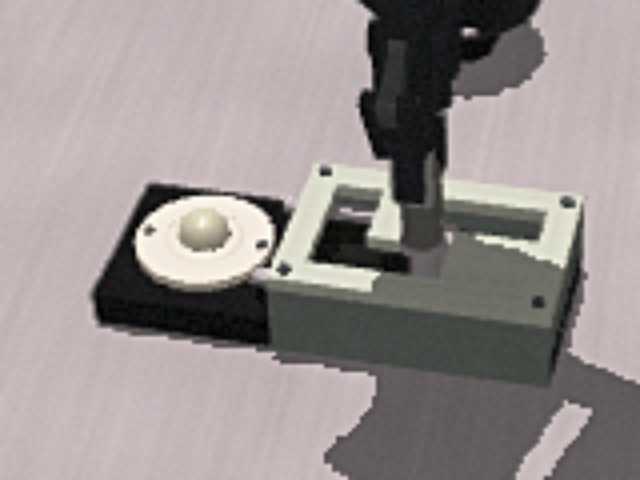

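The lever is in the second lane. Now 45 mm along tool +y.

Emit:
step_arm([
  [[0,0.5,0],0],
  [[0,0.5,0],0],
  [[0,0.5,0],0],
  [[0,0.5,0],0],
  [[0,0.5,0],0],
  [[0,0.5,0],0],
  [[0,0.5,0],0],
  [[0,0.5,0],0],
  [[0,0.5,0],0],
  [[0,0,0],0],
  [[0,0,0],0],
])

```text
t: 6.7
ee_pos: [592.5, -144.2, 72.9]
ee_rot: [[0.002, 0.997, -0.077], [-0.0, -0.077, -0.997], [-1.0, 0.002, 0.0]]
wrist_force: [2.8, -0.3, 5.7]
width: 0.24
```

```bash
python3 - <<'E'
from h import *
s=state();a=np.radians(-4.45);d=s['ee_pos'][:2]-[546,-161]
print(s['t'],s['ee_pos'],s['wrist_force'],s['width'],d@[np.cos(a),np.sin(a)],d@[-np.sin(a),np.cos(a)])
a=cv2.resize(camera("side")[180:300,200:360],None,fx=4,fy=4)
cv2.imwrite("pics/s5.png",a)
E
```

```text
6.7 [ 592.45734771 -144.17871542   72.87304205] [ 2.75351176 -0.29400618  5.67292581] 0.23966250213953957 45.012150249982945 20.37515891725859
```

View pics/s5.png

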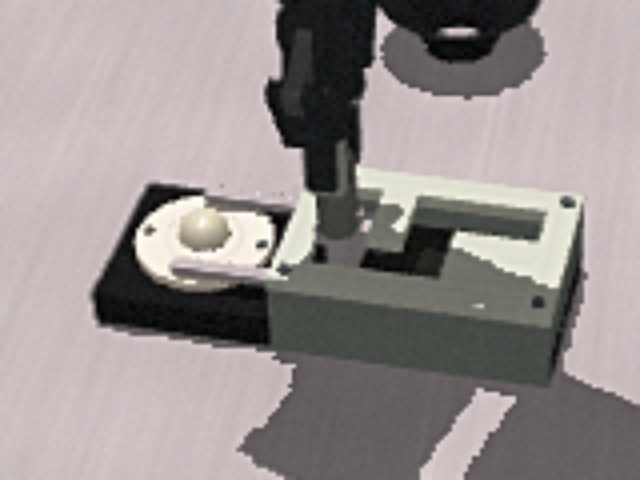

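The lever is at the third corner and the fork is over the flange. Last cross: 41 mm along tool +z.

Emit:
step_arm([
  [[0,0,0.5],0],
  [[0,0,0.5],0],
  [[0,0,0.5],0],
  [[0,0,0.5],0],
  [[0,0,0.5],0],
  [[0,0,0.5],0],
  [[0,0,0.5],0],
  [[0,0,0.5],0],
  [[0,0,0.2],0],
  [[0,0,0],0],
  [[0,0,0],0],
])

```text
t: 7.85
ee_pos: [589.1, -186.2, 72.9]
ee_rot: [[0.002, 0.997, -0.078], [-0.001, -0.078, -0.997], [-1.0, 0.002, 0.0]]
wrist_force: [0.3, -1.6, 5.6]
width: 0.234
```

```bash
python3 - <<'E'
from h import *
s=state();a=np.radians(-4.45);d=s['ee_pos'][:2]-[546,-161]
print(s['t'],s['ee_pos'],s['wrist_force'],s['width'],d@[np.cos(a),np.sin(a)],d@[-np.sin(a),np.cos(a)])
a=cv2.resize(camera("side")[180:300,200:360],None,fx=4,fy=4)
cv2.imwrite("pics/s6.png",a)
E
```

```text
7.85 [ 589.06448876 -186.20704466   72.86311001] [ 0.28093346 -1.59787234  5.63380313] 0.23394088910789052 44.890459222182436 -21.78972151737295
```

View pics/s6.png

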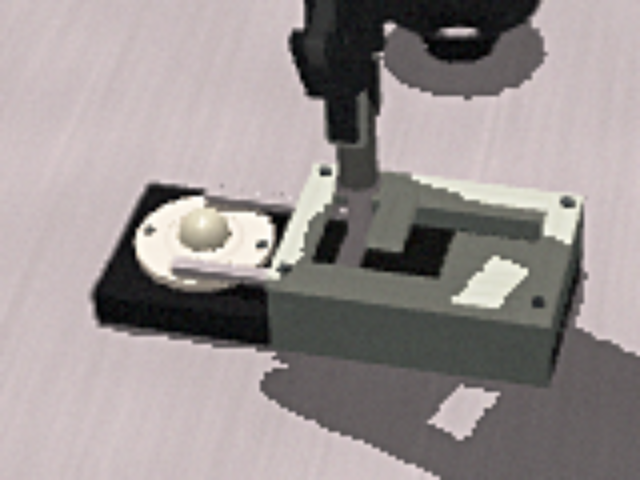

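The lever is in the notch at about (45, -21.8). I'll open, then rise straight up.

Emit:
step_arm([
  [[0,0,0],0],
  [[0,0,0],0],
  [[0,0,0],0],
  [[0,0,0],0],
  [[0,0,0],0],
  [[0,0,0],0],
  [[0,0,0],0],
  [[0,0,0],0],
], hand=1)

```text
t: 8.7
ee_pos: [588.4, -186.1, 72.1]
ee_rot: [[-0.0, 0.997, -0.078], [0.0, -0.078, -0.997], [-1.0, -0.0, -0.0]]
wrist_force: [-1.0, -0.7, -0.6]
width: 0.999
```

Emit:
step_arm([
  [[-1,0,0],0],
  [[-2,0,0],0],
  [[-3,0,0],0],
  [[-3,0,0],0],
  [[-3,0,0],0],
  [[-2,0,0],0],
  [[0,-3,0],0],
  [[0,-3,0],0],
  [[0,-3,0],0],
  [[0,0,0],0],
  [[0,0,0],0],
])

```text
t: 9.8
ee_pos: [499.0, -179.4, 213.2]
ee_rot: [[0.002, 0.997, -0.078], [-0.001, -0.078, -0.997], [-1.0, 0.002, 0.001]]
wrist_force: [0.3, 0.3, 0.8]
width: 1.0
```

```bash
python3 - <<'E'
from h import *
s=state();print(s['t'],s['ee_pos'],s['wrist_force'],s['width'])
cv2.imwrite("pics/f_side.png",camera("side"))
p=camera_params("wrist");np.save("w2.npy",p,allow_pickle=True);cv2.imwrite("pics/f_w.png",camera("wrist"))
E
```

```text
9.8 [ 498.99775967 -179.36210038  213.16094966] [0.2725533  0.25229992 0.8120473 ] 1.000482625722692
```

View pics/f_side.png

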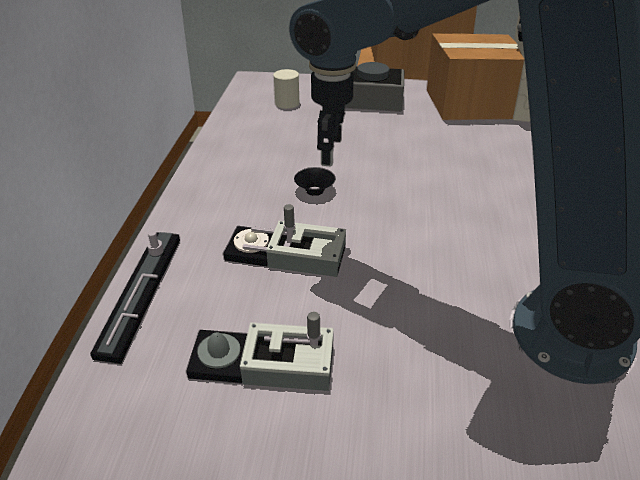

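View pics/f_w.png

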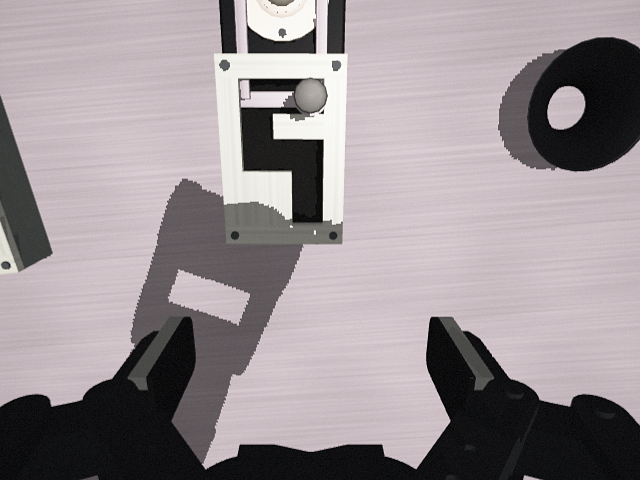

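```bash
python3 - <<'E'
from h import *
p=np.load("w2.npy",allow_pickle=True).item()
S=np.array([onz(p,q,50)[:2] for q in [(333,236),(336,65),(225,65),(235,236)]]);c=S.mean(0)
e=(S[1]+S[2]-S[0]-S[3])/2;e/=np.hypot(*e)
d=onz(p,(311,95),112)[:2]-c;print(c,d@e,d@[-e[1],e[0]])
a=cv2.imread("pics/side0.png");b=cv2.imread("pics/f_side.png")
D=cv2.absdiff(a,b).max(2)
print("plug lever diff",(D[305:350,300:326]>40).sum(),"waveguide diff",(D[165:203,290:340]>40).sum())
job_done()
E
```

```text
[ 545.42783919 -159.77472865] 43.960810066093345 -22.998677364985408
plug lever diff 0 waveguide diff 14
the job is handed in; nothing more can be done
```

The tweeter jig's lever is at the end of the last cross notch and released, and I've handed in the job at about 10 s on the clock. I gripped the upright handle and took it along the park lane, across, along the second lane and into the notch. Then I opened the gripper and lifted clear.

- **Lever position:** the last wrist picture puts it at about (44, -23) mm in the jig's frame. The target is (45, -20), and it needs x above 33 and y below -10. The fork is over the tweeter's flange.
- **Robot clear:** the gripper is open and well above the jig, with wrist force under 1 N.
- **Phase plug lever:** comparing the side pictures from before and after shows no change there.
- **Waveguide:** the same comparison found 14 changed pixels in its region. I didn't look into their cause. It looks to be in the same place in both pictures, and the arm passed well above it.
- **Measurement disagreement:** the scene and side cameras differed by about 4 mm in y on the plate centre, so I used a value between them. That is well inside the slot play and the judging margins.

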